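Load heel-tread plates into a latched mould rack

TASK

Two of the three tread plates still lie in their lanes in front of the rack's sprung latches. Load both: a plate goes in only while its lane's latch tongue is held down, so press the tongue with the fingertips, slide the plate ahead of them fully home into its slot, and let the latch snap back up behind it. The plate that is already loaded stays loaded, and the tools and other things on the bench are left where they are.

Things in the scene. Friction and masses are not known exactly. Their poses are not given: they have to be found in the camera images.
- rack: fixed three-lane steel rack, 226 x 263 mm, on the bench. Origin on the bench under the middle lane, level with the latch noses' far faces; x along the lanes, inward (away from the robot), y left across them, z up. Lanes: channels 73 mm wide, 84 mm apart, floor 30 mm up. A plate fully home lies between noses and back stop (x = 84 mm): its centre at x = 40 to 44 mm, 38 mm above the bench
- lane0 (a point): mouth of the slot in the right-hand lane (-y): on its centre line, at floor height, at the far faces of its latch noses; axes as the rack's. Before it (x = -130 to 0 mm) the lane is open on top between walls 9 mm above the floor; beyond it (from x = 10 mm) lips 5 mm thick, 19 mm above the floor, overhang both sides
- lane1 (a point): mouth of the slot in the middle lane: on its centre line, at floor height, at the far faces of its latch noses; axes as the rack's. Before it (x = -130 to 0 mm) the lane is open on top between walls 9 mm above the floor; beyond it (from x = 10 mm) lips 5 mm thick, 19 mm above the floor, overhang both sides
- lane2 (a point): mouth of the slot in the left-hand lane (+y): on its centre line, at floor height, at the far faces of its latch noses; axes as the rack's. Before it (x = -130 to 0 mm) the lane is open on top between walls 9 mm above the floor; beyond it (from x = 10 mm) lips 5 mm thick, 19 mm above the floor, overhang both sides
- latch0 (a joint): travel (m) of the sprung latch of the right-hand lane (-y): 0 up (latched), 0.012 down at its stop; moves straight down, springs back (2 N at top, 7 N at stop). One piece: a flat ribbed tongue along mid-lane, 40 mm wide, rack x = -128 to +20 mm, top 2 mm below floor when up, and 2 square noses (x = -10 to 0), 54 mm apart astride it, 6 mm above floor, blocking plates. Over 6 mm down they clear
- latch1 (a joint): travel (m) of the sprung latch of the middle lane: 0 up (latched), 0.012 down at its stop; moves straight down, springs back (2 N at top, 7 N at stop). One piece: a flat ribbed tongue along mid-lane, 40 mm wide, rack x = -128 to +20 mm, top 2 mm below floor when up, and 2 square noses (x = -10 to 0), 54 mm apart astride it, 6 mm above floor, blocking plates. Over 6 mm down they clear
- latch2 (a joint): travel (m) of the sprung latch of the left-hand lane (+y): 0 up (latched), 0.012 down at its stop; moves straight down, springs back (2 N at top, 7 N at stop). One piece: a flat ribbed tongue along mid-lane, 40 mm wide, rack x = -128 to +20 mm, top 2 mm below floor when up, and 2 square noses (x = -10 to 0), 54 mm apart astride it, 6 mm above floor, blocking plates. Over 6 mm down they clear
- tongue (a point): on the middle lane's latch tongue, at its top, 20 mm from its near end; all three tongues are alike. Pressed anywhere along it, the tongue sinks level and the noses sink with it; fingertips can slide along it, between the noses, holding it down and pushing a plate ahead of them. Plates slide on rails beside the tongue and do not press it
- plate_a_center (a point): an aluminium heel-tread plate, 80 mm long (its x) x 70 mm wide (its y) x 16 mm thick, about 0.3 kg, flat under, cross-hatched on top; this point is its centre, 8 mm above its underside. The three plates are alike; which of them is already loaded, and in which lane each lies, changes
- plate_b_center (a point): an aluminium heel-tread plate, 80 mm long (its x) x 70 mm wide (its y) x 16 mm thick, about 0.3 kg, flat under, cross-hatched on top; this point is its centre, 8 mm above its underside. The three plates are alike; which of them is already loaded, and in which lane each lies, changes
- plate_c_center (a point): an aluminium heel-tread plate, 80 mm long (its x) x 70 mm wide (its y) x 16 mm thick, about 0.3 kg, flat under, cross-hatched on top; this point is its centre, 8 mm above its underside. The three plates are alike; which of them is already loaded, and in which lane each lies, changes
- plate_a: the same plate; this origin is the centre of its underside, axes as above (x along the lane)
- plate_b: the same plate; this origin is the centre of its underside, axes as above (x along the lane)
- plate_c: the same plate; this origin is the centre of its underside, axes as above (x along the lane)
- wrench: loose steel wrench lying beside the rack on its left; to be left alone
- rule: loose steel rule, 200 x 26 x 4 mm, beside the rack on its right; origin at its centre; to be left alone
- marker: loose marker pen, 135 mm long, 17 mm thick, on the far side of the rack's right end; to be left alone
- hammer: loose hammer lying to the right; to be left alone
- disc: loose red grinding disc, 100 mm across, 5 mm thick, to the left; to be left alone
- bolt_tray: loose wooden tray of bolts, 150 x 120 x 60 mm, to the right; to be left alone
There are look-alikes about, which are no part of the job. What is shaped like the plate_a but blue or orange is not meant.

How it is judged:
At the end, for the whole second after the job is handed in: All three plates lie flat and still in the rack, each fully home in a slot (centre 38.5 to 46.5 mm beyond the latch noses' far faces, centre within 3 mm of 38 mm above the bench, tilted less than 0.06 rad), and all three latches are back up (within 1.5 mm of the top) (x of plate_a_center in the frame of rack between 0.0385 and 0.0465 m and z of plate_a_center in the frame of rack between 0.035 and 0.041 m and angle between each of plate_a_center, plate_b_center, plate_c_center's own z axis and vertical below 0.06 rad and linear speed of each of plate_a, plate_b, plate_c below 0.02 m/s and x of plate_b_center in the frame of rack between 0.0385 and 0.0465 m and z of plate_b_center in the frame of rack between 0.035 and 0.041 m and x of plate_c_center in the frame of rack between 0.0385 and 0.0465 m and z of plate_c_center in the frame of rack between 0.035 and 0.041 m and value of joint each of latch0, latch1, latch2 below 0.0015 m); the robot touches nothing.
It fails at once if a tool or other bystander on the bench is moved more than 30 mm (distance of any of wrench, rule, marker, hammer, disc, bolt_tray from where it was at the start of the episode above 0.03 m).
It also fails if it takes over 48 s, if anything falls off the work surface, if the arm or the gripper's body presses on something with over 40 N, if the wrist force passes 120 N, or if a joint passes its speed limit or range.

ROBOT

A 6-joint arm with a two-finger parallel gripper is mounted at the origin on the work surface. World frame = base frame: x ahead of the robot, y to its left, z up, the work surface at z = 0. Lengths are in m, angles in rad, forces in N, time in s.
With the tool pointing down it reaches from about 0.25 to 0.775 m from the base axis. Payload 4 kg.
Tool frame: the origin (TCP) lies at the very end of the fingers, on their centre line; the grasp point (between the pads) lies 19 mm behind it (robot.grip_point_offset is the distance from the TCP to the grasp point, in m); z points along the fingers, x is the direction in which the jaws open and shut, and the axes are right-handed (so a half turn about z gives the same grasp; the last joint's range is limited). The gripper opens to 94 mm and grips with 3 to 60 N. Pads are 16 mm wide; open, the fingers measure 119 mm over their backs; the gripper's body (75 mm by 177 mm) begins 78 mm behind the grasp point.
Start: joints at [1.137, 0.087, 1.371, -0, 1.684, -0.103], TCP at [0.179, 0.52, 0.206] pointing down, gripper open.
Joint ranges: [-3.1, 3.1], [-0.76, 2.03], [0.27, 2.55], [-1.08, 4.22], [0.17, 2.65], [-2.57, 2.57]. Speed limits (rad/s): [2.79, 2.79, 3.14, 3.14, 3.14, 3.14].

INTERFACE

Orientations are given as [roll, pitch, yaw] about the fixed x, y, z axes, in that order (R = Rz(yaw) Ry(pitch) Rx(roll)).
In Python, from bench import robot gives the robot as it stands.
- The arm moves only by the shell command python3 -m inch 'ROWS'. ROWS is text: rows parted by semicolons, each of 5 numbers parted by spaces: the shift along the tool's x, y, z in cm, then the turn about the tool's z in rad, then the closure, from 0 (fully open) to 1 (shut). In form: tx ty tz spin claw; .... A call has 1 to 20 rows; each row is the pose to reach, as a shift and turn from the pose measured when the call began, along the tool's axes at that moment; what a row does not reach only later rows make up. A row lasts 1/12 s, in which the tool goes at most 41.7 mm and 7.16 degrees, less where a joint would pass 70% of its speed; a pose out of reach is approached as far as the arm can. A call with a gripper value outside its range is refused whole. The fingers move at their own pace and stop on an object; the grip force is fixed at half the most. Time passes only in rows, so rows that repeat a pose let the fingers close. It gives the time, the measured TCP pose, the force and the opening at its end, in the units of the state.
- robot.get_obs(): the state, without advancing time (a new reading comes with each control period).
- robot.snapshot(name): name is "side" or "top"; returns (picture, depth): 384x512x3 uint8, blue, green, red; 384x512 float32, m along the optical axis (not along the pixel's ray), 0 where there is no reading.
- robot.camera_info(name): a dict with "K" (3x3 intrinsics, pixels), "extrinsics" (4x4, takes a point from world to camera coordinates). Camera axes: x right, y down, z forward; pixel columns grow to the right and rows downward; lengths in m; the calibration is good to about 2 mm. A picture is of the moment at which its call begins. camera_info takes no time and is no camera call.
- robot.close_job(): hands the job in, once; it reports no verdict.
The state is a dict: "time": time; "joint_positions": joint angles; "qvel": joint speeds; "joint_torque": joint torques, N m; "tool_pos": TCP position; "ee_rot": TCP orientation; "wrist_force": force on the tool from outside, world axes, zero at the start; "wrist_torque": the same for the moment, N m; "width": finger opening in m.
Only numpy, scipy, OpenCV 4.12 (cv2) and the standard library are available. Lean on these libraries where they do the work, as an engineer would, in place of code of your own. Each camera call takes 0.05 s, during which the arm holds its last target.

## Working session

There is one attempt and no reset: what is moved stays moved. The work goes in short steps, Python scripts to look and compute and a shell command to move; the robot and the scene stay as the last step left them, time stands still between calls to the robot, and variables do not carry over. Pictures are saved under pics/ and viewed, and the job is handed in when it is done.

```bash
mkdir -p pics; ls; python3 - <<'E'
from bench import robot
import cv2,numpy as np
print(robot.get_obs())
for n in("top","side"):
    im,d=robot.snapshot(n); cv2.imwrite(f"pics/{n}0.png",im); np.savez(f"pics/{n}0.npz",im=im,d=d)
    print(n,robot.camera_info(n))
E
```

```text
pics
{'time': 0.0, 'joint_positions': array([ 1.13689384e+00,  8.79462352e-02,  1.37223282e+00,  5.86314680e-06,
        1.68355753e+00, -1.03140312e-01]), 'qvel': array([-6.12789228e-05,  3.30294344e-04,  1.07146010e-03, -9.72692673e-04,
       -3.49178964e-03, -7.11541307e-04]), 'joint_torque': array([-1.71061247e-04, -3.40195620e+01, -3.02420890e+01,  7.17551680e-02,
        3.31897032e-02, -1.92989310e-04]), 'tool_pos': array([0.17841963, 0.51969591, 0.20431982]), 'ee_rot': array([-3.14136612e+00,  2.13192980e-03,  1.24003504e+00]), 'wrist_force': array([0.01928175, 0.16810992, 0.43687157]), 'wrist_torque': array([ 0.02894408, -0.00979018, -0.01410132]), 'width': 0.0940607196892612}
top {'K': array([[427.50926638,   0.        , 252.46994475],
       [  0.        , 427.50926638, 186.49270185],
       [  0.        ,   0.        ,   1.        ]]), 'extrinsics': array([[ 0.01580807, -0.9996629 ,  0.02059604, -0.08538379],
       [-0.99865495, -0.01680272, -0.04905068,  0.52860781],
       [ 0.04938021, -0.01979294, -0.99858391,  1.10999817],
       [ 0.        ,  0.        ,  0.        ,  1.        ]])}
side {'K': array([[414.43916548,   0.        , 249.1996451 ],
       [  0.        , 414.43916548, 197.69917461],
       [  0.        ,   0.        ,   1.        ]]), 'extrinsics': array([[ 0.93324134, -0.35921182, -0.00524163, -0.52026632],
       [-0.19215706, -0.48679471, -0.85211888,  0.11021734],
       [ 0.30353958,  0.79623977, -0.52332203,  1.16761521],
       [ 0.        ,  0.        ,  0.        ,  1.        ]])}
```

View pics/top0.png

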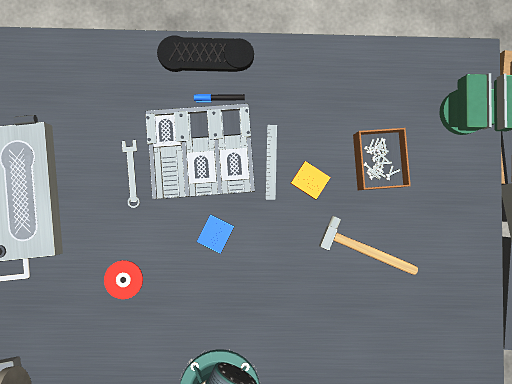

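View pics/side0.png

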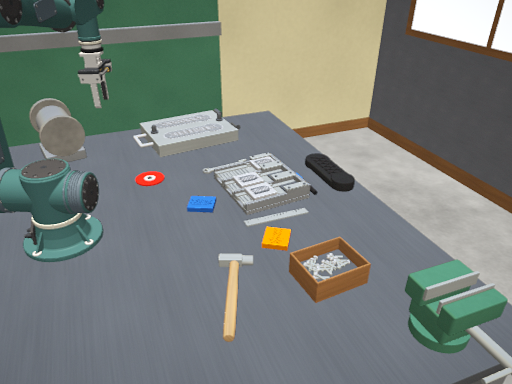

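The top picture shows the rack at about (202,150). The loaded plate is in the left lane at (166,130). The two silver plates waiting are at (202,167) in lane 1 and (235,164) in lane 0. The look-alikes, blue (215,234) and orange (311,180), lie off the rack and are rejected by colour. Next I'll take a close crop and measure.

```bash
cat > h.py <<'E'
import numpy as np,cv2
from bench import robot
C={n:robot.camera_info(n) for n in("top","side")}
def unproj(n,d):
    K=C[n]["K"];T=np.linalg.inv(C[n]["extrinsics"])
    v,u=np.mgrid[:d.shape[0],:d.shape[1]]
    p=np.stack([(u-K[0,2])/K[0,0]*d,(v-K[1,2])/K[1,1]*d,d],-1)
    return p@T[:3,:3].T+T[:3,3]
def proj(n,P):
    E=C[n]["extrinsics"];p=np.atleast_2d(P)@E[:3,:3].T+E[:3,3]
    q=p@C[n]["K"].T
    return q[:,:2]/q[:,2:]
E
python3 - <<'E'
from h import *
z=np.load("pics/top0.npz");im,d=z["im"],z["d"]
W=unproj("top",d)
cv2.imwrite("pics/crop0.png",cv2.resize(im[95:210,115:285],None,fx=4.6,fy=4.6,interpolation=cv2.INTER_CUBIC))
print("bench z",np.median(W[215:260,100:130,2]))
for (u,v) in [(166,130),(202,167),(235,164),(150,105),(248,105),(153,197),(254,191)]: print(u,v,W[v,u].round(4))
h=W[...,2]
m=((h>0.02)&(h<0.08)).astype(np.uint8);m[:95]=0;m[205:]=0;m[:,:143]=0;m[:,260:]=0
n,l,s,c=cv2.connectedComponentsWithStats(m);k=1+s[1:,4].argmax();print(s[k])
ys,xs=np.nonzero(l==k);P=W[ys,xs,:2].astype(np.float32)
r=cv2.minAreaRect(P);print(r)
hh=((h[95:210,115:285]-0.0)/0.07*255).clip(0,255).astype(np.uint8)
cv2.imwrite("pics/h0.png",cv2.resize(cv2.applyColorMap(hh,cv2.COLORMAP_JET),None,fx=4.6,fy=4.6,interpolation=cv2.INTER_NEAREST))
E
```

```text
bench z -0.0001369111154264635
166 130 [0.6692 0.1474 0.0468]
202 167 [0.5758 0.0533 0.0481]
235 164 [ 0.5847 -0.0306  0.0505]
150 105 [ 0.7447  0.201  -0.0027]
248 105 [ 0.7501 -0.0616 -0.0025]
153 197 [0.4975 0.1769 0.0414]
254 191 [ 0.5188 -0.0813 -0.0027]
[ 146  104  109   95 8909]
((0.6186240911483765, 0.06022510677576065), (0.22659239172935486, 0.26347213983535767), 5.268154621124268)
```

View pics/crop0.png

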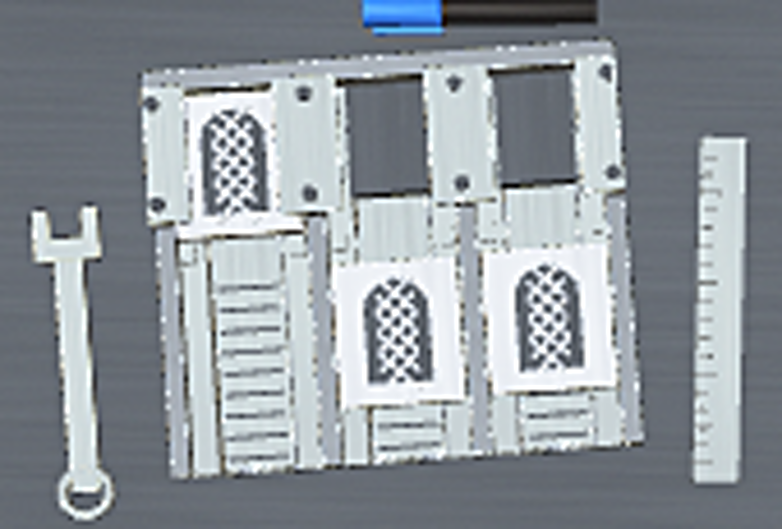

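View pics/h0.png

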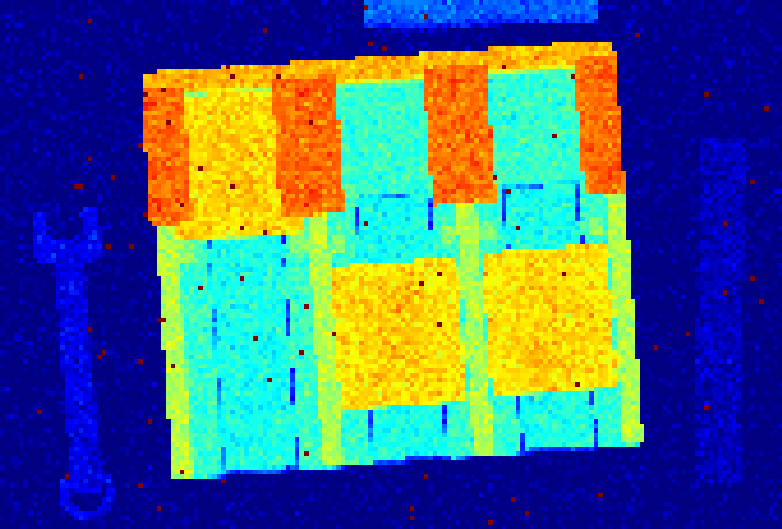

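```bash
cat >> h.py <<'E'
YAW=np.deg2rad(5.268); O=np.array([0.6186,0.0602])+0.017*np.array([np.cos(YAW),np.sin(YAW)])
Rr=np.array([[np.cos(YAW),-np.sin(YAW)],[np.sin(YAW),np.cos(YAW)]])
def r2w(p):
    p=np.atleast_2d(p).astype(float);return np.c_[p[:,:2]@Rr.T+O,p[:,2]]
def w2r(P):
    P=np.asarray(P);return np.concatenate([(P[...,:2]-O)@Rr,P[...,2:]],-1)
def plates(im,d):
    W=w2r(unproj("top",d));out={}
    for i,y in enumerate((-.084,0,.084)):
        m=(abs(W[...,1]-y)<.034)&(W[...,2]>.0425)&(W[...,2]<.0505)&(W[...,0]>-.13)&(W[...,0]<.082)&(im.min(-1)>0)
        P=W[m]; c=(np.abs(P[:,1]-y)<.02); X=P[c][:,0]
        out[i]=(np.percentile(X,1).round(4),np.percentile(X,99).round(4),np.median(P[:,1]).round(4),np.median(P[:,2]).round(4))
    return out
E
python3 - <<'E'
from h import *
for n in("top","side"):
    z=np.load(f"pics/{n}0.npz");im=z["im"];d=z["d"]
    if n=="top":print(O,plates(im,d))
    L=[]
    for y in(-.084,0,.084):
        L.append([[-.13,y-.0365,.03],[.084,y-.0365,.03],[.084,y+.0365,.03],[-.13,y+.0365,.03]])
        L.append([[-.01,y-.0365,.03],[0,y-.0365,.03],[0,y+.0365,.03],[-.01,y+.0365,.03]])
    L.append([[-.13,-.1315,.039],[.096,-.1315,.039],[.096,.1315,.039],[-.13,.1315,.039]])
    u0,v0,u1,v1=(135,95,275,210) if n=="top" else (200,145,325,220)
    f=5
    big=cv2.resize(im[v0:v1,u0:u1],None,fx=f,fy=f,interpolation=cv2.INTER_CUBIC)
    for q,c in zip(L,[(0,0,255),(0,255,0)]*3+[(255,0,0)]):
        p=((proj(n,r2w(q))+.5-[u0,v0])*f).astype(int);cv2.polylines(big,[p],True,c,1)
    cv2.imwrite(f"pics/ov_{n}.png",big)
E
```

```text
[0.63552819 0.06176085] {0: (np.float64(-0.0971), np.float64(-0.0186), np.float64(-0.0835), np.float64(0.0462)), 1: (np.float64(-0.0988), np.float64(-0.0204), np.float64(0.0002), np.float64(0.0463)), 2: (np.float64(0.0023), np.float64(0.0802), np.float64(0.0846), np.float64(0.0466))}
```

View pics/ov_top.png

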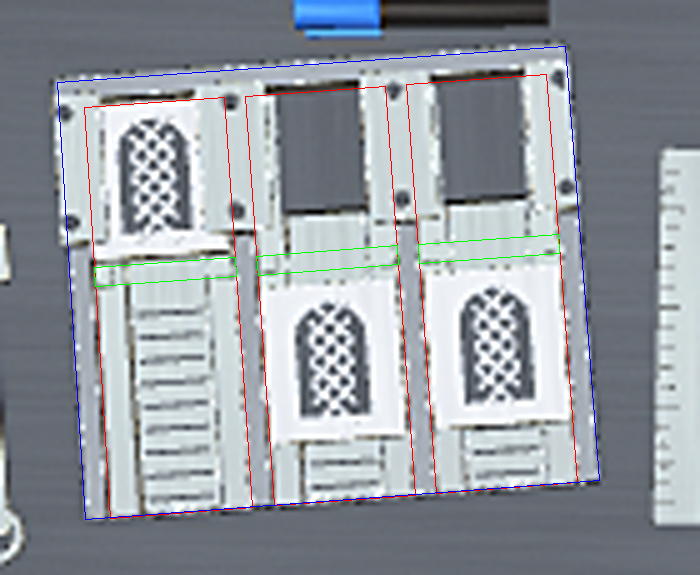

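View pics/ov_side.png

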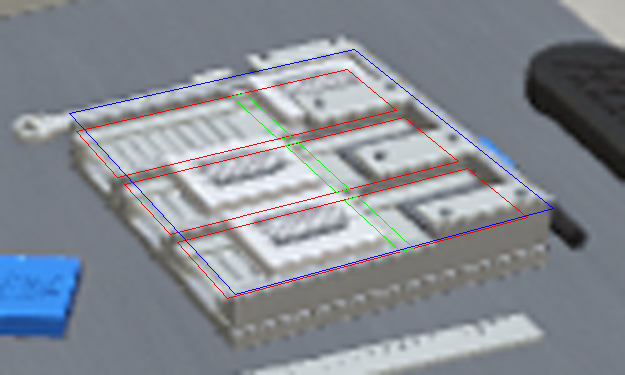

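```bash
cat >> h.py <<'E'
from scipy.spatial.transform import Rotation as Ro
def rel(p,yaw=np.pi/2+YAW):
    o=robot.get_obs();R=Ro.from_euler("xyz",o["ee_rot"]).as_matrix()
    w=r2w([p])[0]
    y=np.arctan2(R[1,0],R[0,0])
    print("t",round(o["time"],2),"tcp rack",w2r(o["tool_pos"]).round(4),"rpy",o["ee_rot"].round(3),"F",o["wrist_force"].round(1),"w",o["width"].round(3))
    print("shift cm",(R.T@(w-o["tool_pos"])*100).round(2),"spin",round(float(y-yaw),3))
E
python3 -c "
from h import *
rel([-.115,-.084,.10]); rel([-.115,0,.10]); print(r2w([[-.115,-.084,.1]]))"
```

```text
Traceback (most recent call last):
  File "h.py", line 31, in rel
    print("t",round(o["time"],2),"tcp rack",w2r(o["tool_pos"]).round(4),"rpy",o["ee_rot"].round(3),"F",o["wrist_force"].round(1),"w",o["width"].round(3))
                                                                                                                                     ^^^^^^^^^^^^^^^^
AttributeError: 'float' object has no attribute 'round'
```

```bash
sed -i 's/o\["width"\].round(3)/round(o["width"],3)/' h.py
python3 -c "
from h import *
rel([-.115,-.084,.10]); rel([-.115,0,.10]); print(r2w([[-.115,-.084,.1]]))"
```

```text
t 0.1 tcp rack [-0.4131  0.498   0.2044] rpy [-3.141e+00  2.000e-03  1.240e+00] F [-0.1  0.7 -0.5] w 0.094
shift cm [-40.83  51.07  10.51] spin -0.423
t 0.1 tcp rack [-0.4131  0.498   0.2044] rpy [-3.141e+00  2.000e-03  1.240e+00] F [-0.1  0.7 -0.5] w 0.094
shift cm [-33.17  47.62  10.5 ] spin -0.423
[[ 0.52872635 -0.03244301  0.1       ]]
```

```bash
python3 -m inch '-40.8 51.1 6 -0.42 1;-40.8 51.1 6 -0.42 1;-40.8 51.1 6 -0.42 1;-40.8 51.1 6 -0.42 1;-40.8 51.1 6 -0.42 1;-40.8 51.1 6 -0.42 1;-40.8 51.1 6 -0.42 1;-40.8 51.1 6 -0.42 1;-40.8 51.1 6 -0.42 1;-40.8 51.1 6 -0.42 1;-40.8 51.1 6 -0.42 1;-40.8 51.1 6 -0.42 1;-40.8 51.1 6 -0.42 1;-40.8 51.1 6 -0.42 1;-40.8 51.1 6 -0.42 1;-40.8 51.1 6 -0.42 1;-40.8 51.1 8 -0.42 1;-40.8 51.1 10 -0.42 1;-40.8 51.1 10 -0.42 1;-40.8 51.1 10 -0.42 1'; python3 -c "
from h import *
rel([-.115,-.084,.06])
im,d=robot.snapshot('side');cv2.imwrite('pics/s1.png',cv2.resize(im[100:260,170:370],None,fx=4,fy=4))"
```

```text
time: 1.77
tool_pos: [0.5278, -0.0322, 0.1035]
ee_rot: [-3.136, 0.001, 1.66]
wrist_force: [0.8, -0.0, -0.2]
width: 0.0005
t 1.77 tcp rack [-0.1159 -0.0837  0.1035] rpy [-3.136e+00  1.000e-03  1.660e+00] F [ 0.8 -0.  -0.2] w 0.001
shift cm [-0.03  0.11  4.35] spin -0.003
```

View pics/s1.png

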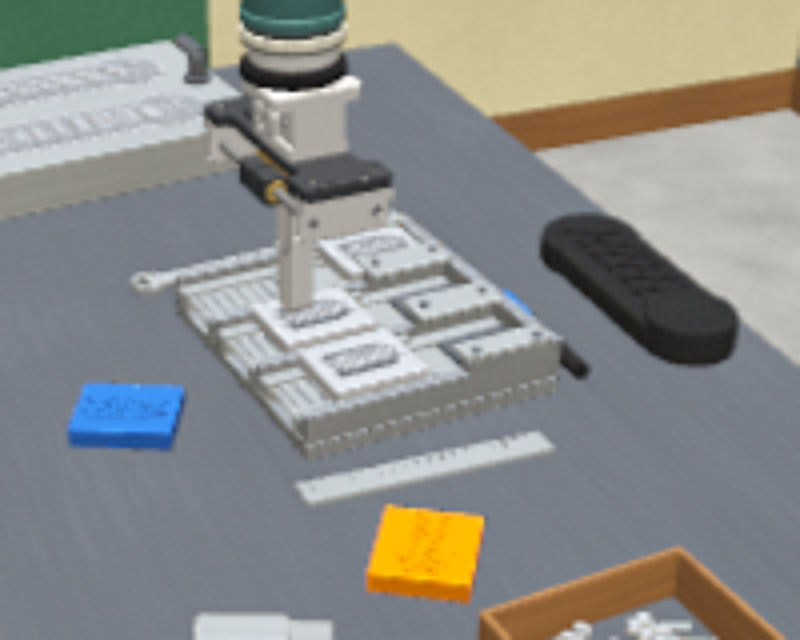

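The closed fingers hang over the near end of the right lane at (297,300) in the crop, and the plates are undisturbed. I'll go down to just above the tongue.

```bash
python3 -m inch '0 0.1 3 0 1;0 0.1 6 0 1;0 0.1 6.7 0 1;0 0.1 6.7 0 1;0 0.1 6.7 0 1'; python3 -c "
from h import *
rel([-.115,-.084,.02])
for n,(a,b,c,e) in dict(side=(130,230,200,330),top=(95,210,135,275)).items():
  im,d=robot.snapshot(n);cv2.imwrite(f'pics/{n}2.png',cv2.resize(im[a:b,c:e],None,fx=5,fy=5,interpolation=cv2.INTER_CUBIC))"
```

```text
time: 2.23
tool_pos: [0.5305, -0.0318, 0.0396]
ee_rot: [-3.141, 0.002, 1.661]
wrist_force: [0.3, 0.6, 1.1]
width: 0.0004
t 2.23 tcp rack [-0.1132 -0.0836  0.0396] rpy [-3.141e+00  2.000e-03  1.661e+00] F [0.3 0.6 1.1] w 0.0
shift cm [-0.04 -0.18  1.96] spin -0.002
```

View pics/side2.png

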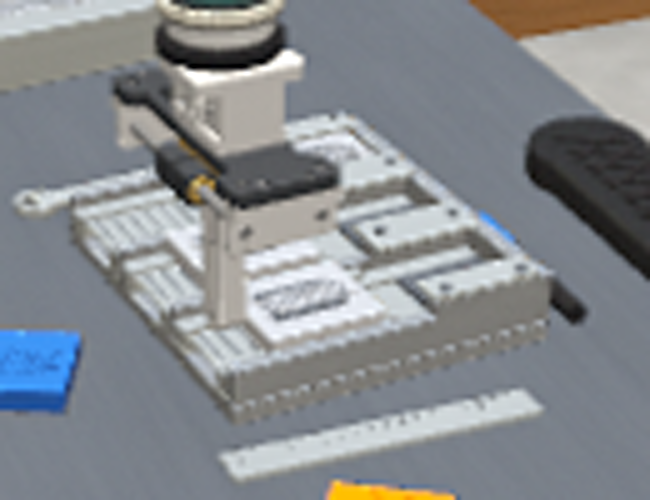

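The fingertips stand behind the lane 0 plate, centred on its tongue at about (222,320), and they touch nothing yet. Now I'll press.

```bash
python3 -m inch '0 -0.2 1 0 1;0 -0.2 1.6 0 1;0 -0.2 2.1 0 1;0 -0.2 2.1 0 1;0 -0.2 2.1 0 1'; python3 -c "
from h import *
rel([-.0,-.084,.018])
for n,(a,b,c,e) in dict(side=(130,230,200,330),top=(95,210,135,275)).items():
  im,d=robot.snapshot(n);cv2.imwrite(f'pics/{n}3.png',cv2.resize(im[a:b,c:e],None,fx=5,fy=5,interpolation=cv2.INTER_CUBIC))"
```

```text
time: 2.75
tool_pos: [0.5309, -0.0326, 0.0209]
ee_rot: [3.136, 0.003, 1.661]
wrist_force: [2.1, -0.3, 4.8]
width: 0.0003
t 2.75 tcp rack [-0.1128 -0.0844  0.0209] rpy [3.136e+00 3.000e-03 1.661e+00] F [ 2.1 -0.3  4.8] w 0.0
shift cm [ 0.06 11.28  0.35] spin -0.002
```

View pics/side3.png

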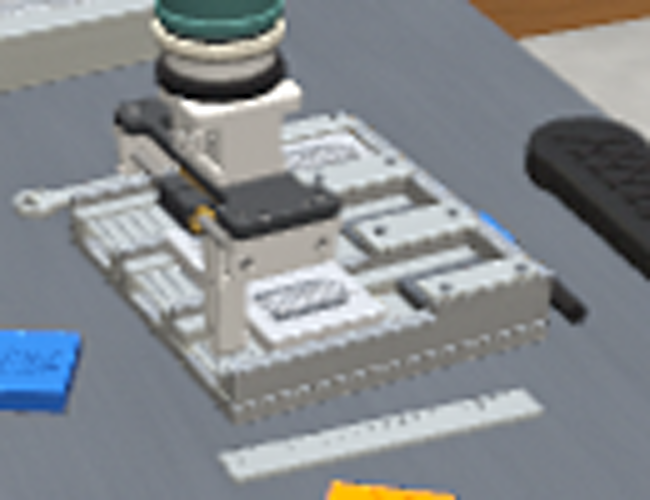

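Force is 4.8 N, which matches about 7 mm of latch travel by the spring rate and by the height. I'll press a bit deeper and slide.

```bash
python3 -m inch '0.05 0 0.3 0 1;0.05 0 0.5 0 1;0.05 0 0.5 0 1;0.05 0.5 0.5 0 1;0.05 1.2 0.5 0 1;0.05 2 0.5 0 1;0.05 2.8 0.5 0 1;0.05 3.6 0.5 0 1;0.05 4.4 0.5 0 1;0.05 5.2 0.5 0 1;0.05 6 0.5 0 1;0.05 6 0.5 0 1'; python3 -c "
from h import *
rel([-.004,-.084,.018])
for n,(a,b,c,e) in dict(side=(130,230,200,330),top=(95,210,135,275)).items():
  im,d=robot.snapshot(n);cv2.imwrite(f'pics/{n}4.png',cv2.resize(im[a:b,c:e],None,fx=5,fy=5,interpolation=cv2.INTER_CUBIC))"
```

```text
time: 3.85
tool_pos: [0.5881, -0.0271, 0.0162]
ee_rot: [-3.14, 0.003, 1.661]
wrist_force: [-5.4, -0.4, 8.8]
width: 0.0001
t 3.85 tcp rack [-0.0554 -0.0841  0.0162] rpy [-3.140e+00  3.000e-03  1.661e+00] F [-5.4 -0.4  8.8] w 0.0
shift cm [ 0.02  5.14 -0.19] spin -0.002
```

View pics/side4.png

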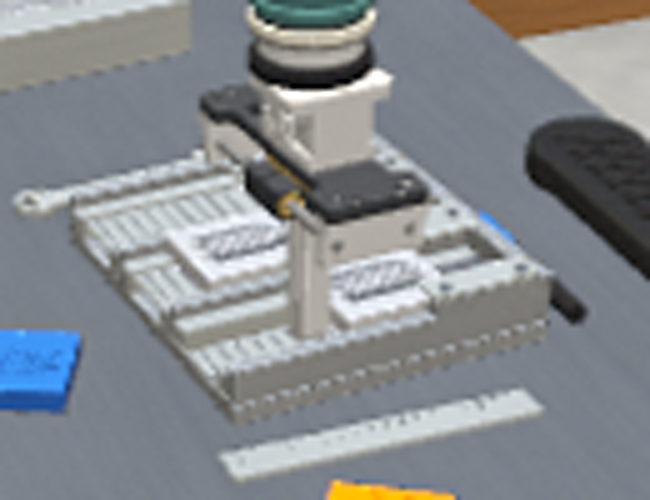

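The plate is past the noses with its front under the lips, the fingertips follow behind it at (310,320), and the latch is at its stop. I'll continue to just short of home.

```bash
python3 -m inch '0 0.7 -0.1 0 1;0 1.4 -0.1 0 1;0 2.1 -0.1 0 1;0 2.8 -0.1 0 1;0 3.5 -0.1 0 1;0 4.0 -0.1 0 1;0 4.4 -0.1 0 1;0 4.4 -0.1 0 1'; python3 -c "
from h import *
rel([-.004,-.084,.018])
for n,(a,b,c,e) in dict(side=(130,230,200,330),top=(95,210,135,275)).items():
  im,d=robot.snapshot(n);cv2.imwrite(f'pics/{n}5.png',cv2.resize(im[a:b,c:e],None,fx=5,fy=5,interpolation=cv2.INTER_CUBIC))"
```

```text
time: 4.62
tool_pos: [0.6292, -0.0234, 0.0166]
ee_rot: [-3.133, 0.003, 1.661]
wrist_force: [-4.7, 0.1, 7.4]
width: 0.0002
t 4.62 tcp rack [-0.0141 -0.0842  0.0166] rpy [-3.133e+00  3.000e-03  1.661e+00] F [-4.7  0.1  7.4] w 0.0
shift cm [ 0.02  1.01 -0.14] spin -0.002
```

View pics/side5.png

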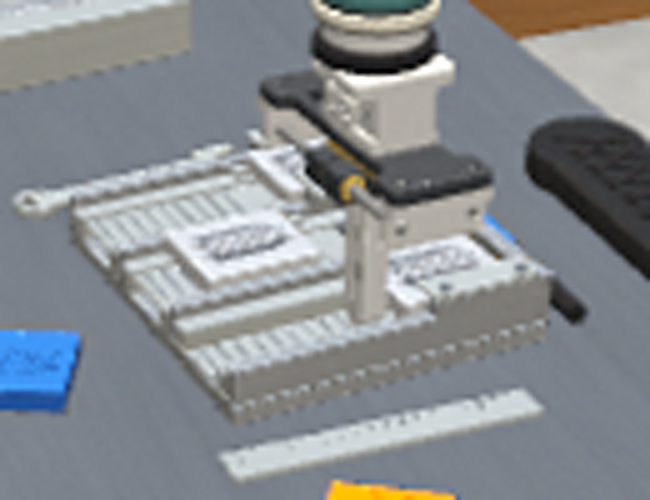

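Nearly home, and the drag is steady at about 5 N. I'll take the last centimetre slowly and watch for the back stop.

```bash
python3 -m inch '0 0.3 0 0 1;0 0.6 0 0 1;0 0.8 0 0 1;0 0.9 0 0 1;0 0.9 0 0 1';python3 -m inch '0 0.1 0 0 1;0 0.2 0 0 1;0 0.3 0 0 1;0 0.3 0 0 1'; python3 -c "
from h import *
rel([-.004,-.084,.018])
for n,(a,b,c,e) in dict(side=(130,230,200,330),top=(95,210,135,275)).items():
  im,d=robot.snapshot(n);cv2.imwrite(f'pics/{n}6.png',cv2.resize(im[a:b,c:e],None,fx=5,fy=5,interpolation=cv2.INTER_CUBIC))"
```

```text
time: 5.13
tool_pos: [0.6346, -0.023, 0.0165]
ee_rot: [-3.125, 0.003, 1.661]
wrist_force: [-6.3, -0.1, 8.4]
width: 0.0005
time: 5.47
tool_pos: [0.6346, -0.0229, 0.0166]
ee_rot: [-3.118, 0.003, 1.661]
wrist_force: [-5.7, -0.8, 7.4]
width: 0.0003
t 5.47 tcp rack [-0.0087 -0.0843  0.0166] rpy [-3.118e+00  3.000e-03  1.661e+00] F [-5.7 -0.8  7.4] w 0.0
shift cm [ 0.03  0.47 -0.16] spin -0.002
```

View pics/side6.png

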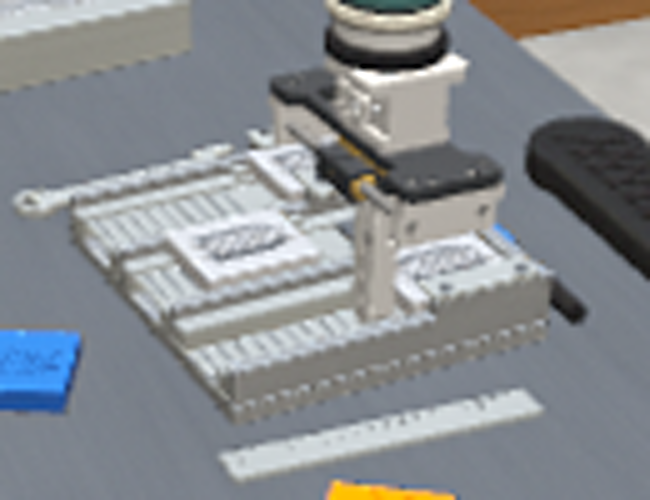

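```bash
python3 -c "
from h import *
im,d=robot.snapshot('side');W=w2r(unproj('side',d))
np.save('pics/s7.npy',d)
m=(abs(W[...,1]+.084)<.018)&(W[...,2]>.041)&(W[...,2]<.052)&(W[...,0]>-.02)&(W[...,0]<.09)
print('side lane0',m.sum(),np.percentile(W[m][:,0],[1,5,95,99]).round(4),np.median(W[m][:,2]))
z=np.load('pics/side0.npz');W=w2r(unproj('side',z['d']))
for y in(-.084,0,.084):
  m=(abs(W[...,1]-y)<.018)&(W[...,2]>.041)&(W[...,2]<.052)&(W[...,0]>-.13)&(W[...,0]<.09)
  print(y,m.sum(),np.percentile(W[m][:,0],[1,5,95,99]).round(4),np.median(W[m][:,2]))
im,d=robot.snapshot('top');print(plates(im,d));rel([-.004,-.084,.018]);cv2.imwrite('pics/top7.png',cv2.resize(im[95:210,135:275],None,fx=5,fy=5,interpolation=cv2.INTER_CUBIC))"
```

```text
side lane0 155 [-0.018  -0.017   0.0846  0.0881] 0.0460134906485562
-0.084 178 [-0.0986 -0.0962  0.0852  0.0876] 0.045908521524126944
0 147 [-0.1006 -0.0988  0.0855  0.0893] 0.045769260709597415
0.084 110 [-0.0012  0.0019  0.0852  0.0879] 0.04621100207710965Traceback (most recent call last):
  File "<string>", line 11, in <module>
    im,d=robot.snapshot('top');print(plates(im,d));rel([-.004,-.084,.018]);cv2.imwrite('pics/top7.png',cv2.resize(im[95:210,135:275],None,fx=5,fy=5,interpolation=cv2.INTER_CUBIC))
                                     ~~~~~~^^^^^^
  File "h.py", line 24, in plates
    out[i]=(np.percentile(X,1).round(4),np.percentile(X,99).round(4),np.median(P[:,1]).round(4),np.median(P[:,2]).round(4))
            ~~~~~~~~~~~~~^^^^^
    return _quantile_unchecked(
        a, q, axis, out, overwrite_input, method, keepdims, weights)
    return _ureduce(a,
                    func=_quantile_ureduce_func,
    ...<5 lines>...
                    overwrite_input=overwrite_input,
                    method=method)
    r = func(a, **kwargs)
    result = _quantile(arr,
                       quantiles=q,
    ...<2 lines>...
                       out=out,
                       weights=wgt)
    slices_having_nans = np.isnan(arr[-1, ...])
                                  ~~~^^^^^^^^^
IndexError: index -1 is out of bounds for axis 0 with size 0
```

The top view is blocked by the gripper, and the side view can't show the plate's far edge clearly. I'll push on in small steps and watch the force.

```bash
python3 -m inch '0 0.3 0 0 1;0 0.5 0 0 1;0 0.6 0 0 1;0 0.6 0 0 1;0 0.6 0 0 1'; python3 -c "
from h import *
rel([-.004,-.084,.018])
im,d=robot.snapshot('side');cv2.imwrite('pics/side8.png',cv2.resize(im[150:220,255:335],None,fx=8,fy=8,interpolation=cv2.INTER_CUBIC))"
```

```text
time: 6.08
tool_pos: [0.6359, -0.0229, 0.0164]
ee_rot: [-3.107, 0.003, 1.661]
wrist_force: [-10.2, -1.1, 11.1]
width: 0.0003
t 6.08 tcp rack [-0.0074 -0.0843  0.0164] rpy [-3.107e+00  3.000e-03  1.661e+00] F [-10.2  -1.1  11.1] w 0.0
shift cm [ 0.03  0.34 -0.17] spin -0.002
```

View pics/side8.png

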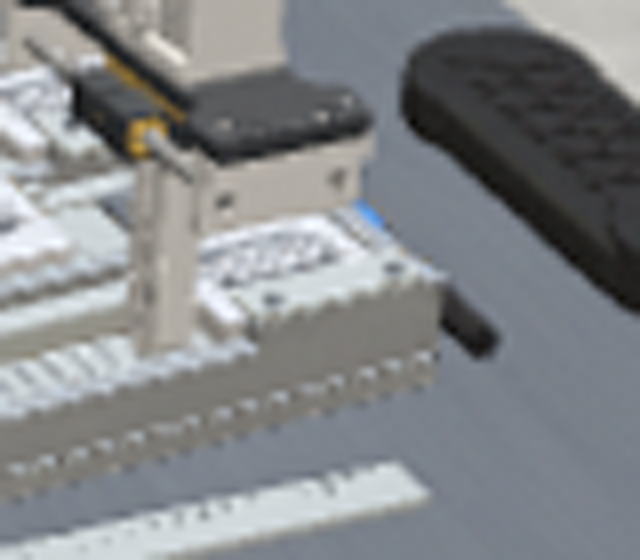

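```bash
python3 -c "
from h import *
im,d=robot.snapshot('side');b=cv2.resize(im[150:220,255:335],None,fx=10,fy=10,interpolation=cv2.INTER_CUBIC)
# offset calibration by rack far/right top corner; draw lines for plate rear bottom/top at x=-6,0,4 and lip start
for x,c in((-.006,(0,0,255)),(.0,(0,200,255)),(.004,(0,255,0))):
  p=((proj('side',r2w([[x,-.119,.03],[x,-.119,.046],[x,-.049,.046]]))+.5-[255,150])*10).astype(int);cv2.polylines(b,[p],False,c,1)
p=((proj('side',r2w([[.01,-.1315,.039],[.01,-.1315,.054],[.096,-.1315,.054],[.096,-.1315,0]]))+.5-[255,150])*10).astype(int);cv2.polylines(b,[p],False,(255,0,0),1)
cv2.imwrite('pics/side9.png',b[100:,:600])
im,d=robot.snapshot('top');cv2.imwrite('pics/top9.png',cv2.resize(im[95:210,135:275],None,fx=5,fy=5,interpolation=cv2.INTER_CUBIC))
"
```

```text
(no output)
```

View pics/side9.png

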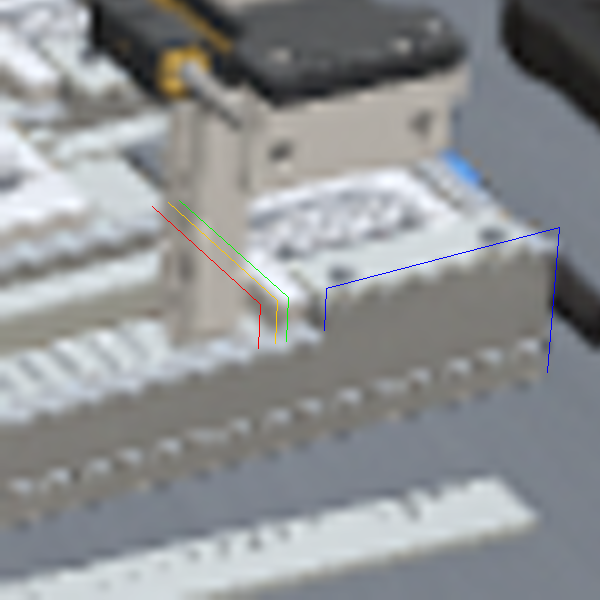

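View pics/top9.png

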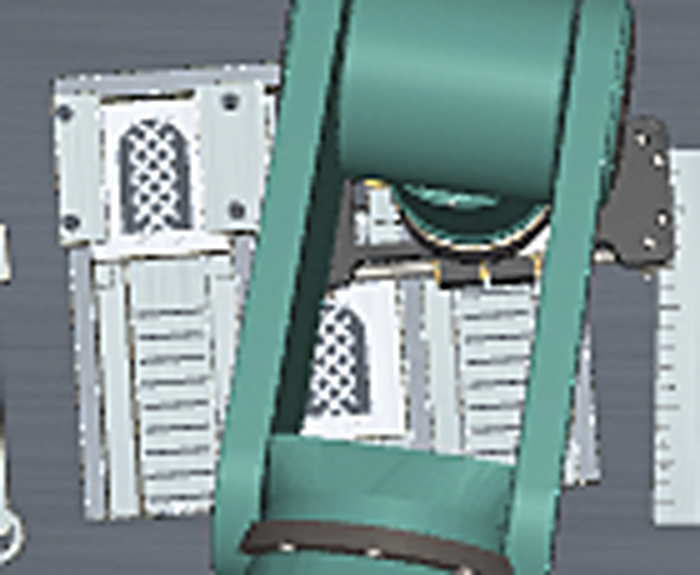

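```bash
python3 -m inch '0 0.5 0.1 0 1;0 0.8 0.1 0 1;0 1.0 0.1 0 1;0 1.2 0.1 0 1;0 1.2 0.1 0 1;0 1.2 0.1 0 1'; python3 -c "
from h import *
rel([-.004,-.084,.018])"
```

```text
time: 6.73
tool_pos: [0.6354, -0.0229, 0.0166]
ee_rot: [-3.078, 0.002, 1.66]
wrist_force: [-31.4, -1.8, 26.6]
width: 0.0001
t 6.73 tcp rack [-0.0079 -0.0843  0.0166] rpy [-3.078e+00  2.000e-03  1.660e+00] F [-31.4  -1.8  26.6] w 0.0
shift cm [ 0.03  0.38 -0.17] spin -0.003
```

At 31 N the tip no longer moves, so the plate is on the back stop. I'll back off with the tongue still down, then lift.

```bash
python3 -m inch '0 -0.5 0 0 1;0 -1 0 0 1;0 -1.5 0 0 1;0 -1.5 0 0 1;0 -1.8 -1 0 1;0 -2.2 -3 0 1;0 -2.6 -5 0 1;0 -3 -7 0 1;0 -3 -7 0 1;0 -3 -7 0 1'; python3 -c "
from h import *
rel([-.115,0,.10])
im,d=robot.snapshot('side');b=cv2.resize(im[130:230,200:330],None,fx=6,fy=6,interpolation=cv2.INTER_CUBIC);cv2.imwrite('pics/side10.png',b)"
```

```text
time: 7.57
tool_pos: [0.6096, -0.0251, 0.0887]
ee_rot: [-3.078, 0.002, 1.66]
wrist_force: [0.5, -0.0, 0.4]
width: 0.0004
t 7.57 tcp rack [-0.0338 -0.0841  0.0887] rpy [-3.078e+00  2.000e-03  1.660e+00] F [ 0.5 -0.   0.4] w 0.0
shift cm [ 8.39 -8.2  -0.63] spin -0.003
```

View pics/side10.png

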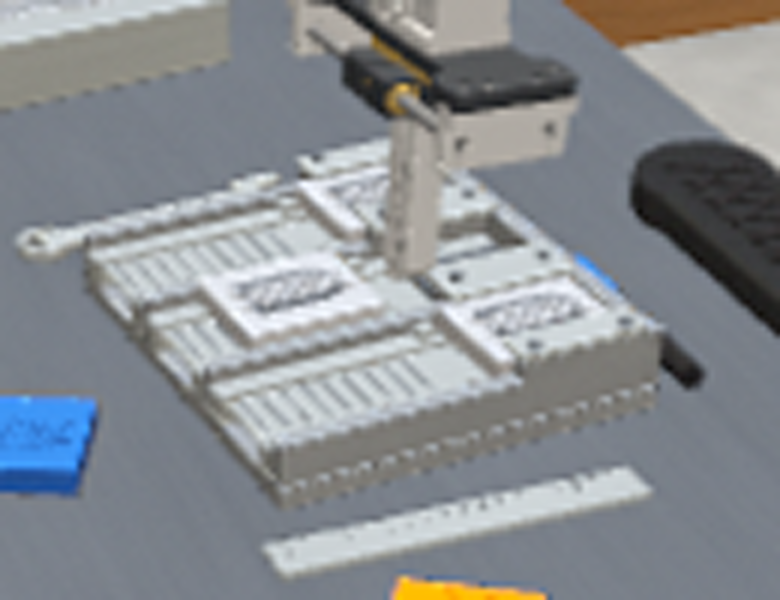

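Lane 0 plate is in its slot at (540,325) and the latch noses look up. On to lane 1, staying high first.

```bash
python3 -m inch '3 -3 -0.5 0 1;6 -6 -0.5 0 1;8.4 -8.5 -0.5 0 1;8.4 -8.5 -0.5 0 1;8.4 -8.5 -0.5 0 1;8.4 -8.5 -0.5 0 1'; python3 -c "
from h import *
rel([-.117,0,.04]);rel([-.117,0,.018])
im,d=robot.snapshot('top');cv2.imwrite('pics/top11.png',cv2.resize(im[95:210,135:275],None,fx=5,fy=5,interpolation=cv2.INTER_CUBIC))
"
```

```text
time: 8.12
tool_pos: [0.5168, 0.051, 0.0962]
ee_rot: [-3.073, 0.002, 1.661]
wrist_force: [0.1, -0.4, -0.9]
width: 0.0007
t 8.12 tcp rack [-1.192e-01  1.000e-04  9.620e-02] rpy [-3.073e+00  2.000e-03  1.661e+00] F [ 0.1 -0.4 -0.9] w 0.001
shift cm [-0.    0.61  5.59] spin -0.002
t 8.12 tcp rack [-1.192e-01  1.000e-04  9.620e-02] rpy [-3.073e+00  2.000e-03  1.661e+00] F [ 0.1 -0.4 -0.9] w 0.001
shift cm [-0.    0.76  7.79] spin -0.002
```

View pics/top11.png

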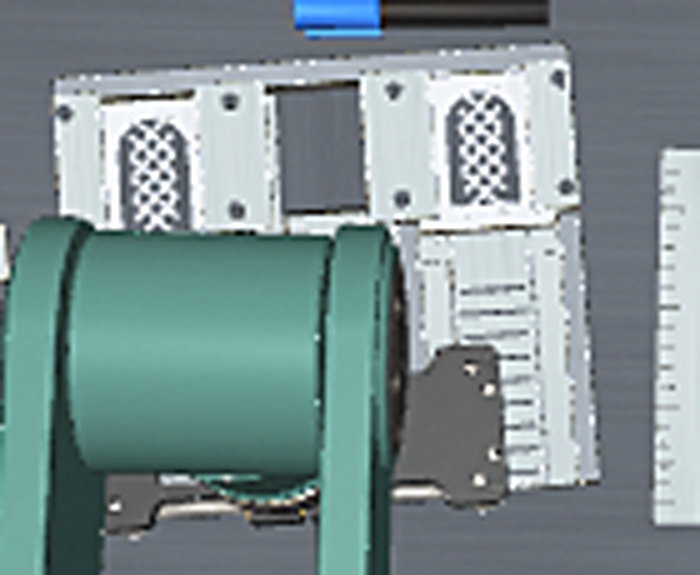

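The lane 0 plate sits in its slot at (485,150), with its rear beyond the noses. Descending behind the lane 1 plate.

```bash
python3 -m inch '0 0.3 3 0 1;0 0.6 5.4 0 1;0 0.6 5.6 0 1;0 0.6 5.6 0 1'; python3 -c "
from h import *
rel([-.117,0,.018])
im,d=robot.snapshot('side');b=cv2.resize(im[130:230,200:330],None,fx=6,fy=6,interpolation=cv2.INTER_CUBIC);cv2.imwrite('pics/side12.png',b)"
```

```text
time: 8.5
tool_pos: [0.5187, 0.0499, 0.0381]
ee_rot: [-3.069, 0.001, 1.658]
wrist_force: [0.2, 0.7, -0.0]
width: 0.0006
t 8.5 tcp rack [-0.1175 -0.0011  0.0381] rpy [-3.069e+00  1.000e-03  1.658e+00] F [ 0.2  0.7 -0. ] w 0.001
shift cm [0.11 0.19 2.  ] spin -0.004
```

View pics/side12.png

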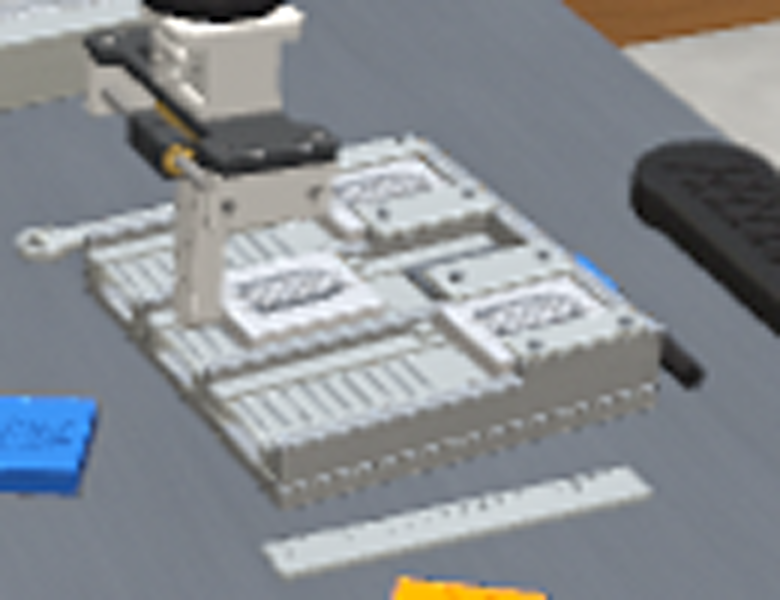

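Fingers stand clear behind the lane 1 plate at (200,310), centred on the tongue. Press.

```bash
python3 -m inch '0.1 0.1 1 0 1;0.1 0.15 1.8 0 1;0.1 0.2 2.4 0 1;0.1 0.2 2.4 0 1;0.1 0.2 2.4 0 1'; python3 -c "
from h import *
rel([-.06,0,.0165]);rel([-.015,0,.0165]);rel([-.008,0,.0165])"
```

```text
time: 8.97
tool_pos: [0.5227, 0.0508, 0.0178]
ee_rot: [-3.078, 0.003, 1.659]
wrist_force: [1.6, 0.0, 5.4]
width: 0.0006
t 8.97 tcp rack [-0.1134 -0.0006  0.0178] rpy [-3.078e+00  3.000e-03  1.659e+00] F [1.6 0.  5.4] w 0.001
shift cm [ 0.08  5.33 -0.21] spin -0.004
t 8.97 tcp rack [-0.1134 -0.0006  0.0178] rpy [-3.078e+00  3.000e-03  1.659e+00] F [1.6 0.  5.4] w 0.001
shift cm [ 0.1   9.83 -0.5 ] spin -0.004
t 8.97 tcp rack [-0.1134 -0.0006  0.0178] rpy [-3.078e+00  3.000e-03  1.659e+00] F [1.6 0.  5.4] w 0.001
shift cm [ 0.1  10.52 -0.54] spin -0.004
```

```bash
python3 -m inch '0.1 0 0.3 0 1;0.1 0.5 0.3 0 1;0.1 1.2 0.27 0 1;0.1 2 0.22 0 1;0.1 2.8 0.18 0 1;0.1 3.6 0.13 0 1;0.1 4.4 0.08 0 1;0.1 5.2 0.03 0 1;0.1 6 -0.02 0 1;0.1 6.8 -0.06 0 1;0.1 7.6 -0.1 0 1;0.1 8.4 -0.15 0 1;0.1 9.2 -0.2 0 1;0.1 9.6 -0.22 0 1;0.1 9.6 -0.22 0 1'; python3 -c "
from h import *
rel([-.008,0,.0165])
im,d=robot.snapshot('side');b=cv2.resize(im[130:230,200:330],None,fx=6,fy=6,interpolation=cv2.INTER_CUBIC);cv2.imwrite('pics/side13.png',b)"
```

```text
time: 10.22
tool_pos: [0.6153, 0.0597, 0.0164]
ee_rot: [-3.071, 0.003, 1.659]
wrist_force: [-10.3, -1.4, 15.6]
width: 0.0007
t 10.22 tcp rack [-0.0203 -0.0002  0.0164] rpy [-3.071e+00  3.000e-03  1.659e+00] F [-10.3  -1.4  15.6] w 0.001
shift cm [ 0.02  1.23 -0.1 ] spin -0.004
```

View pics/side13.png

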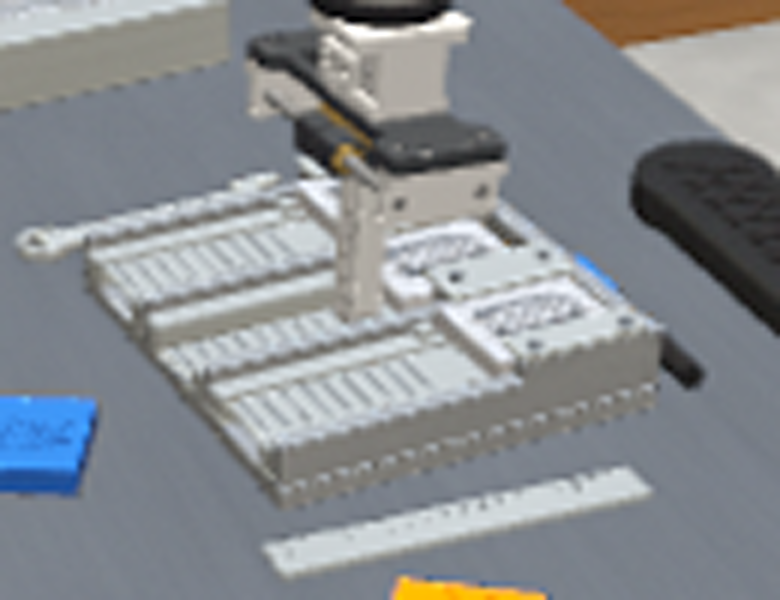

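The lane 1 plate is about 12 mm short of home and straight. I'll do the final push in one ramp.

```bash
python3 -m inch '0 0.4 -0.03 0 1;0 0.8 -0.05 0 1;0 1.2 -0.08 0 1;0 1.6 -0.1 0 1;0 1.9 -0.1 0 1;0 2.2 -0.1 0 1;0 2.4 -0.1 0 1;0 2.4 -0.1 0 1;0 2.4 -0.1 0 1'; python3 -c "
from h import *
rel([-.008,0,.0165])"
```

```text
time: 11.02
tool_pos: [0.6269, 0.0607, 0.0179]
ee_rot: [-3.042, 0.004, 1.659]
wrist_force: [-31.6, -3.7, 24.8]
width: 0.0005
t 11.02 tcp rack [-0.0087 -0.0003  0.0179] rpy [-3.042  0.004  1.659] F [-31.6  -3.7  24.8] w 0.0
shift cm [0.03 0.08 0.13] spin -0.004
```

31 N with the tip stopped at the same place as in lane 0, allowing for tilt, so the plate is on the back stop. Back off, lift and clear the view.

```bash
python3 -m inch '0 -0.5 0.05 0 1;0 -1 0.1 0 1;0 -1.5 0.1 0 1;0 -1.5 0.1 0 1;0 -1.9 -1 0 1;0 -2.4 -3 0 1;0 -3 -6 0 1;0 -5 -9 0 1;0 -9 -12 0 1;0 -13 -14 0 1;0 -17 -14 0 1;0 -20 -14 0 1;0 -23 -14 0 1;0 -23 -14 0 1;0 -23 -14 0 1'; python3 -c "
from h import *
rel([-.008,0,.0165])
im,d=robot.snapshot('side');cv2.imwrite('pics/side14.png',cv2.resize(im[130:230,200:330],None,fx=6,fy=6,interpolation=cv2.INTER_CUBIC))
im,d=robot.snapshot('top');cv2.imwrite('pics/top14.png',cv2.resize(im[95:210,135:275],None,fx=5,fy=5,interpolation=cv2.INTER_CUBIC))
np.savez('pics/top14.npz',im=im,d=d)
try:print(plates(im,d))
except Exception as e:print(e)
W=w2r(unproj('top',d))
for i,y in enumerate((-.084,0,.084)):
  for s in(-1,1):
    m=(abs(W[...,0]+.005)<.004)&(abs(W[...,1]-y-s*.027)<.004);print('nose',i,s,m.sum(),np.median(W[m][:,2]).round(4))
  m=(abs(W[...,0]+.07)<.04)&(abs(W[...,1]-y)<.015);print('tongue',np.median(W[m][:,2]).round(4))
"
```

```text
time: 12.27
tool_pos: [0.4115, 0.0424, 0.1806]
ee_rot: [-3.044, 0.004, 1.659]
wrist_force: [-0.2, 0.6, -1.2]
width: 0.0005
t 12.27 tcp rack [-0.2249  0.0013  0.1806] rpy [-3.044  0.004  1.659] F [-0.2  0.6 -1.2] w 0.0
shift cm [2.000e-02 2.319e+01 1.421e+01] spin -0.004
{0: (np.float64(0.0041), np.float64(0.0808), np.float64(-0.084), np.float64(0.0466)), 1: (np.float64(0.0041), np.float64(0.0815), np.float64(-0.0002), np.float64(0.0465)), 2: (np.float64(0.0018), np.float64(0.0805), np.float64(0.0846), np.float64(0.0466))}
nose 0 -1 10 0.0325
nose 0 1 9 0.0335
tongue 0.0277
nose 1 -1 10 0.0309
nose 1 1 11 0.0329
tongue 0.0276
nose 2 -1 9 0.0351
nose 2 1 9 0.0325
tongue 0.0278
```

View pics/top14.png

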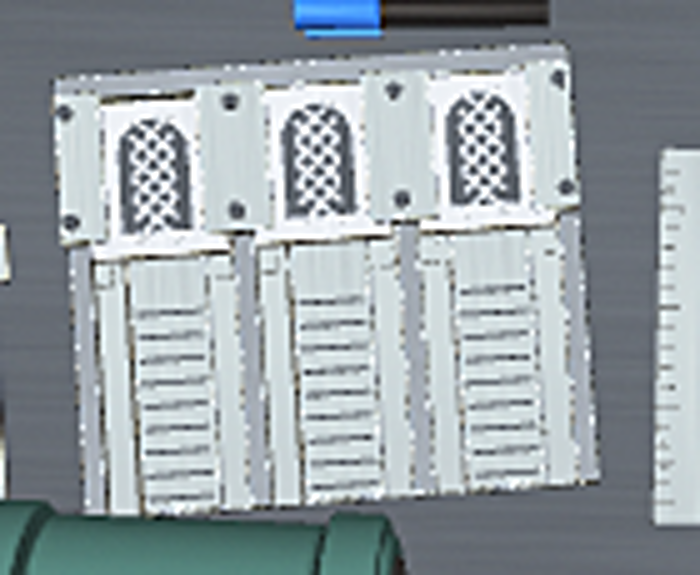

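View pics/side14.png

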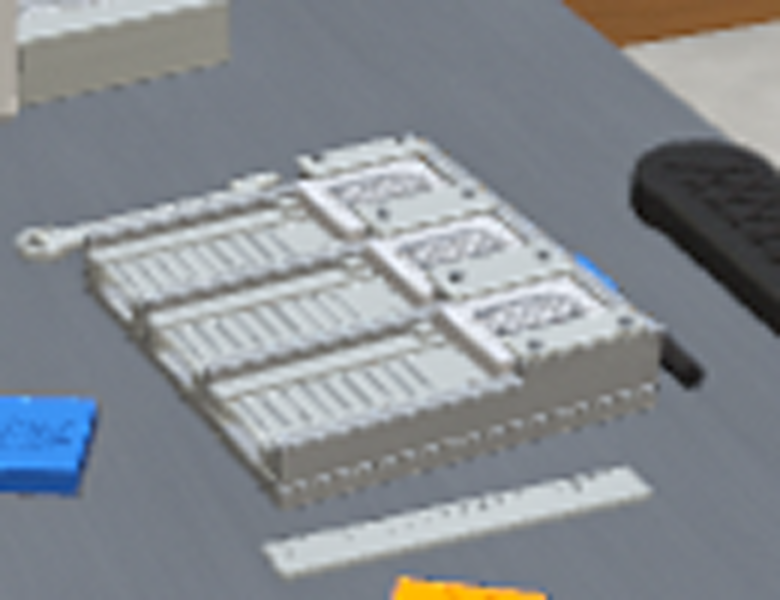

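All three plates are home: their rear edges are at 4, 4 and 2 mm, their tops at 46.5 mm, and all the tongues at 27.7 mm, which is up. Nothing else has moved in the images and the arm is clear, so I'm handing in.

```bash
python3 -c "
from bench import robot
print(robot.close_job())"
```

```text
the job is handed in; nothing more can be done
None
```

I loaded both plates, right lane first and then middle. In each lane I pressed the tongue down with closed fingertips and slid the plate until it stopped against the back stop at about 31 N. I then backed off and lifted so the latch could rise. The job was handed in at about 12 s of the 48 s allowed, with the gripper clear of everything.

- **Plates:** in the final top view, the rear edges are about 4 mm (right), 4 mm (middle) and 2 mm (left, already loaded) beyond the noses. That puts the centres at about 44, 44 and 42 mm. The plate tops are at 46.5 mm, so the plates lie flat.
- **Latches:** all three tongues read 27.7 mm against 28 mm expected when up. The noses read 31–35 mm against 36 mm; those are small patches of only about 10 depth pixels, so I trusted the tongue readings.
- **Other things on the bench:** the wrench, rule, marker and blue block look unmoved in the final crops. The hammer, disc and bolt tray lie outside those crops, and the arm did no work near them.
- **Disagreements:** the side camera overlay was off by a pixel or two. The tool leaned about 0.1 rad from the pushing load, which did no harm.

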